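# Slide the mixing palette out over the end of the ledge

### The job

On the nail table, push the flat white mixing palette along the wooden ledge with your fingertips until it sticks out about 3 cm past the end where the small open cup stands, so that it can later be taken by its edge. Leave it lying flat and squared up with the ledge, then move clear of it; only push it, never lift it or tip it. Leave the cup, the polish bottle and the jar where they stand.

Things in the scene. Friction and masses are not known exactly. Their poses are not given: they have to be found in the camera images.
- ledge: Fixed wooden ledge on the table, 340 mm long (own y), 150 mm deep (own x), flat top 60 mm above the table. Both ends (own y +170 and -170 mm) are open and alike. A lip 10 mm thick and 12 mm high runs along the long side nearest the robot (own x -75 to -65 mm); the far side has none. Origin: centre of the underside; x away from the robot, y along the ledge, roughly to the robot's left, z up.
- palette: White glazed ceramic mixing palette, a plain rectangular plate 140 mm long (own y), 80 mm wide (own x), 6 mm thick, about 160 g, loose, lying flat on the ledge with its length roughly along it, a little askew. Origin: centre of its underside (60 mm above the table on the ledge); z up.
- cup: Small open grey plastic cup, 48 mm across the rim, 30 mm high, about 40 g, loose, standing on the table some 80 mm beyond one end of the ledge; it marks the end that the palette must stick out from. Origin: centre of its underside.
- bottle: Nail-polish bottle, loose: black body 32 mm diameter and 45 mm high, slim gold-coloured cap above, 85 mm high in all, about 60 g, standing on the table some 80 mm beyond the other end of the ledge. Origin: centre of its underside. To be left alone.
- jar: Clear low jar with a white lid, 60 mm diameter, 50 mm high, about 100 g, loose, standing on the table on the side of the ledge away from the robot. Origin: centre of its underside. To be left alone.
Not all that is in view belongs to the job. What is meant by the cup is not red, and is the larger of those in its own colour. There is more than one size of the palette; the job needs the smaller.

How it is judged:
At the end, for the whole second after the job is handed in: The palette lies at rest, flat on the ledge, sticking out 20 to 40 mm past the end nearest the cup, its length within 8 degrees of the ledge's, and not hanging over the lipless long side by more than about 5 mm (((y of cup in the frame of ledge above 0 m and y of palette in the frame of ledge between 0.12 and 0.14 m) or (y of cup in the frame of ledge below 0 m and y of palette in the frame of ledge between -0.14 and -0.12 m)) and angle between the y axis of palette and the y axis of ledge, either way round below 0.14 rad and x of palette in the frame of ledge between -0.03 and 0.04 m and z of palette in the frame of ledge between 0.057 and 0.063 m and angle between palette's own z axis and vertical below 0.04 rad and linear speed of palette below 0.01 m/s and contact force between palette and ledge above 0.3 N); the robot touches nothing.
It fails at once if the palette is lifted more than 6 mm off the ledge's top, or tipped by more than about 6 degrees (z of palette in the frame of ledge above 0.066 m or angle between palette's own z axis and vertical above 0.1 rad).
It fails at once if the palette falls from the ledge (z of palette in the frame of ledge below 0.045 m).
It fails at once if the cup is shifted more than 15 mm or knocked over (distance of cup from where it was at the start of the episode above 0.015 m or angle between cup's own z axis and vertical above 0.3 rad).
It fails at once if the bottle is shifted more than 15 mm or knocked over (distance of bottle from where it was at the start of the episode above 0.015 m or angle between bottle's own z axis and vertical above 0.3 rad).
It fails at once if the jar is shifted more than 15 mm or knocked over (distance of jar from where it was at the start of the episode above 0.015 m or angle between jar's own z axis and vertical above 0.3 rad).
It also fails if it takes over 40 s, if anything falls off the work surface, if the arm or the gripper's body presses on something with over 40 N, if the wrist force passes 120 N, or if a joint passes its speed limit or range.

### The arm

A 6-joint arm with a two-finger parallel gripper is mounted at the origin on the work surface. World frame = base frame: x ahead of the robot, y to its left, z up, the work surface at z = 0. Lengths are in m, angles in rad, forces in N, time in s.
With the tool pointing down it reaches from about 0.4 to 0.925 m from the base axis. Payload 12.5 kg.
Tool frame: the origin (TCP) lies at the very end of the fingers, on their centre line; the grasp point (between the pads) lies 19 mm behind it; z points along the fingers, y is the line along which they close (so a half turn about z gives the same grasp; the last joint's range is limited). The gripper opens to 95 mm and grips with 3 to 60 N. Pads are 20 mm wide; open, the fingers measure 119 mm over their backs; the gripper's body (75 mm by 180 mm) begins 59 mm behind the grasp point.
Start: joints at [-1.388, 0.491, 1.559, -0, 1.092, -0.106], TCP at [0.178, -0.599, 0.215] pointing down, gripper open.
Joint ranges: [-3.1, 3.1], [-0.84, 2.19], [0.05, 2.79], [-1.13, 4.28], [0.06, 2.93], [-2.69, 2.69]. Speed limits (rad/s): [2.22, 2.22, 2.79, 3.14, 3.14, 3.14].

### API

Orientations are given as a unit quaternion [x, y, z, w].
In Python, from workcell import sensors, vision, manip, spotter gives the robot as it stands.
- The arm moves only by the shell command python3 -m jog 'ROWS'. ROWS is JSON, one flat list of numbers, 7 for each row, row after row: the turn, a rotation vector about the tool's x, y, z in degrees, then the shift along the tool's x, y, z in mm, then the opening, from -1 (shut) to 1 (fully open), so that 0 is half open. In form: [ax, ay, az, tx, ty, tz, hand, ax, ay, az, tx, ty, tz, hand, ...]. A call has 1 to 5 rows; each row is the pose to reach, as a shift and turn from the pose commanded when the call began, along the tool's axes at that moment; what a row does not reach only later rows make up. A row lasts 1/8 s, in which the tool goes at most 62.5 mm and 10.7 degrees, less where a joint would pass 70% of its speed; a pose out of reach is approached as far as the arm can. A call with a gripper value outside its range is refused whole. The fingers move at their own pace and stop on an object; the grip force is fixed at half the most. Time passes only in rows, so rows that repeat a pose let the fingers close. It gives the time, the measured TCP pose, the force, the opening and the grip force at its end, in the units of the state.
- sensors.state(): the state, without advancing time (a new reading comes with each control period).
- vision.get_image(name): name is "scene" or "top" or "wrist"; returns a dict with "image" (480x640x3 uint8, red, green, blue), "range_z" (480x640 float32, m along the optical axis (not along the pixel's ray), 0 where there is no reading), "intrinsics" (3x3 intrinsics, pixels), "rvec" (rotation vector, rad) and "tvec" (3), from world to camera coordinates, as OpenCV has them. Camera axes: x right, y down, z forward; pixel columns grow to the right and rows downward; lengths in m; the calibration is good to about 2 mm. A picture is of the moment at which its call begins.
- manip.finish_job(): hands the job in; it is judged then, once.
Trained networks look in a picture, given as the dict that the camera call returned (one of the last four; its "shot" number tells which), for a name from the list of things; names that differ only in an ending like _2 or _b are one class to them, and where a whole thing is asked for, a point or a joint stands for the part that bears it (a point fixed in the world has none). Each returns a list of dicts, best first, with "conf" (0 to 1); they miss things now and then, are a little off and sometimes report something else, mostly with a low value. They report only what shows in the picture. A call takes as long as a camera call. They do not tell look-alikes from the thing itself.
- spotter.look_for(picture, target): "box" ([left, top, right, bottom] in pixels, round what is visible of it).
- spotter.tip_of(picture, target): "location" ([column, row] in pixels: a listed point, or the origin of a listed thing).
The state is a dict: "time": time; "qpos": joint angles; "dq": joint speeds; "effort": joint torques, N m; "tool_pos": TCP position; "ee_rot": TCP orientation; "ft_force": force on the tool from outside, world axes, zero at the start; "ft_torque": the same for the moment, N m; "width": finger opening in m; "grasp_force": force on a finger pad.
Only numpy, scipy, OpenCV 4.12 (cv2) and the standard library are available. Lean on these libraries where they do the work, as an engineer would, in place of code of your own. Each camera call takes 0.05 s, during which the arm holds its last target. There are 200 camera calls.

## Working session

There is one attempt and no reset: what is moved stays moved. The work goes in short steps, Python scripts to look and compute and a shell command to move; the robot and the scene stay as the last step left them, time stands still between calls to the robot, and variables do not carry over. Pictures are saved under pics/ and viewed, at most 10 in all, crops included, and the job is handed in when it is done.

```bash
mkdir -p pics
cat > h.py <<'E'
import numpy as np, cv2
from workcell import sensors, vision, manip, spotter
from scipy.spatial.transform import Rotation as R
def cam(n):
    p=vision.get_image(n); return p
def ray(p,uv,z):
    "pixel -> world point at height z"
    Rm=cv2.Rodrigues(np.array(p["rvec"],float))[0]; t=np.array(p["tvec"],float).ravel()
    K=np.array(p["intrinsics"],float)
    d=Rm.T@np.linalg.inv(K)@np.array([uv[0],uv[1],1.]); c=-Rm.T@t
    return c+d*(z-c[2])/d[2]
def cloud(p):
    Rm=cv2.Rodrigues(np.array(p["rvec"],float))[0]; t=np.array(p["tvec"],float).ravel()
    K=np.array(p["intrinsics"],float); Z=p["range_z"]
    v,u=np.mgrid[:480,:640]
    X=np.stack([(u-K[0,2])/K[0,0]*Z,(v-K[1,2])/K[1,1]*Z,Z],-1)-t
    W=X@Rm; W[Z<=0]=np.nan
    return W
def save(p,n): cv2.imwrite("pics/"+n,p["image"][:,:,::-1])
E
python3 - <<'E'
from h import *
for c in ("top","scene"):
    p=cam(c); save(p,c+"1.png"); W=cloud(p)
    for t in ("ledge","palette","cup","bottle","jar"):
        for d in spotter.look_for(p,t)[:5]:
            b=d["box"]; m=[(b[0]+b[2])/2,(b[1]+b[3])/2]
            print(c,t,round(d["conf"],2),np.round(b),np.round(W[int(m[1]),int(m[0])],3))
E
```

```text
top ledge 0.81 [238. 175. 444. 308.] [ 0.543 -0.043  0.066]
top palette 0.82 [367. 313. 443. 425.] [ 0.313 -0.156  0.009]
top palette 0.57 [289. 216. 373. 269.] [ 0.542 -0.025  0.065]
top cup 0.71 [458. 149. 483. 176.] [ 0.7   -0.298  0.007]
top cup 0.6 [463. 196. 490. 221.] [ 0.61  -0.306  0.001]
top cup 0.58 [488. 244. 503. 264.] [ 0.52  -0.335  0.003]
top jar 0.65 [290. 156. 326. 192.] [0.675 0.016 0.048]
scene ledge 0.69 [237. 216. 394. 364.] [ 0.568 -0.103  0.059]
scene palette 0.85 [150. 243. 246. 311.] [ 0.33  -0.17   0.008]
scene palette 0.78 [293. 241. 369. 291.] [ 0.546 -0.034  0.064]
scene cup 0.82 [219. 371. 256. 411.] [ 0.59  -0.297  0.002]
scene cup 0.61 [172. 366. 200. 390.] [ 0.516 -0.33   0.002]
scene cup 0.61 [271. 397. 310. 443.] [ 0.68  -0.282  0.   ]
scene bottle 0.54 [376. 199. 389. 235.] [0.503 0.193 0.056]
scene bottle 0.23 [238. 218. 395. 364.] [ 0.57  -0.102  0.058]
scene jar 0.79 [386. 282. 424. 323.] [ 0.689 -0.016  0.046]
```

View pics/top1.png

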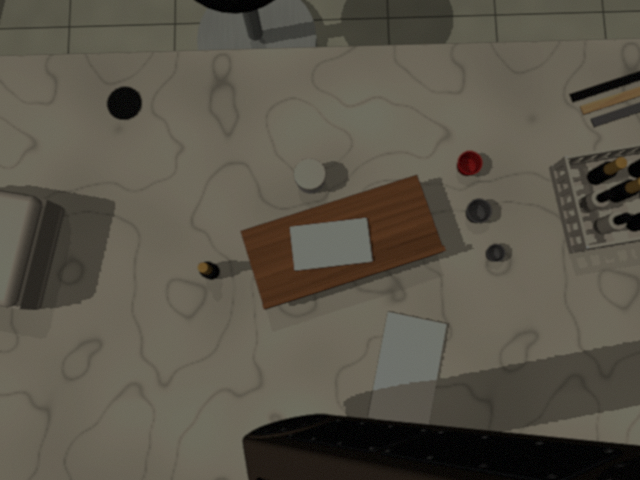

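View pics/scene1.png

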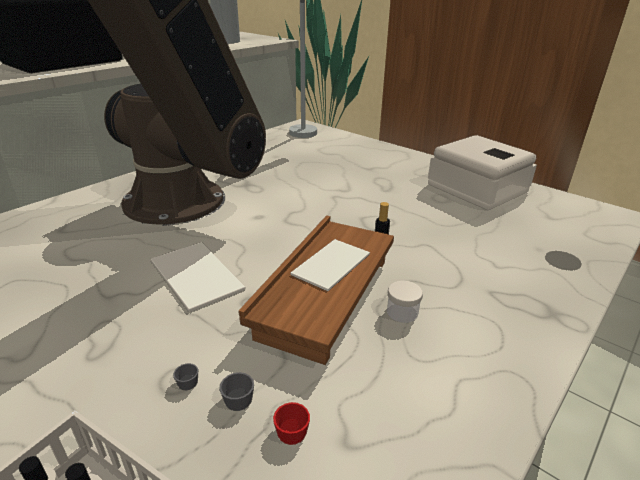

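Top view: three cups stand beyond the ledge's -y end: red (469,163), grey (478,210) and a smaller grey (496,253). The cup meant is the grey one at (478,210), the larger of the two greys. There are two palettes: (331,244) on the ledge and a larger one at (410,370) on the table. The smaller one on the ledge is meant. The bottle is at (208,269) and the jar at (310,176). I'll measure these and confirm in one crop.

```bash
cat > meas.py <<'E'
from h import *
def rect(p,mask,z):
    n,l,s,_=cv2.connectedComponentsWithStats(mask.astype(np.uint8)); k=1+np.argmax(s[1:,4])
    c=max(cv2.findContours((l==k).astype(np.uint8),cv2.RETR_EXTERNAL,cv2.CHAIN_APPROX_NONE)[0],key=len)[:,0]
    P=np.array([ray(p,q,z)[:2] for q in c])
    (cx,cy),(w,h),a=cv2.minAreaRect((P*1000).astype(np.float32)); B=cv2.boxPoints(((cx,cy),(w,h),a))
    e=[B[1]-B[0],B[2]-B[1]]; L=max(e,key=np.linalg.norm); L=L*np.sign(L[1])
    return np.array([cx,cy]),sorted([w,h]),np.degrees(np.arctan2(-L[0],L[1]))
def measure(p):
    W=cloud(p); g=p["image"].astype(int); z=W[...,2]
    reg=(W[...,0]>.42)&(W[...,0]<.68)&(W[...,1]<.2)&(W[...,1]>-.26)
    top=reg&(z>.045)&(z<.085)
    white=top&(g.max(2)-g.min(2)<30)&(g.min(2)>90)
    return rect(p,top,.062),rect(p,white,.066),W,white
def inledge(l,q):
    a=np.radians(l[2]); d=np.array(q)-l[0]; c,s=np.cos(a),np.sin(a)
    return np.array([c*d[0]+s*d[1],-s*d[0]+c*d[1]])
E
python3 - <<'E'
from meas import *
p=cam("top"); l,q,W,w=measure(p); print("ledge",l);print("pal",q,"in ledge",inledge(l,q[0]), q[2]-l[2])
for n,uv,z in(("cup",(478,210),.02),("bottle",(205,271),.03),("jar",(309,175),.05)):
    r=ray(p,uv,z)*1000; print(n,r.round(),inledge(l,r[:2]).round())
print("H",np.nanmedian(W[...,2][w]))
im=cv2.resize(p["image"][130:320,190:520],None,fx=2.4,fy=2.4,interpolation=cv2.INTER_CUBIC); cv2.imwrite("pics/crop.png",im[:,:,::-1])
s=sensors.state(); print(s["tool_pos"],R.from_quat(s["ee_rot"]).as_matrix().round(3),s["width"],s["time"])
E
```

```text
ledge (array([544.28198242, -44.61412048]), [150.1317596435547, 342.44677734375], np.float32(16.627357))
pal (array([538.71130371, -24.06554413]), [77.95864868164062, 137.18673706054688], np.float32(5.420479)) in ledge [ 0.54214488 21.28338582] -11.206879
cup [ 602. -304.   20.] [ -19. -265.]
bottle [498. 209.  30.] [ 28. 256.]
jar [670.  12.  50.] [137.  18.]
H 0.06525533962123273
[ 0.17800942 -0.59913941  0.21467136] [[ 0.959  0.285  0.   ]
 [ 0.285 -0.959 -0.   ]
 [ 0.     0.    -1.   ]] 0.09524008106650804 0.65
```

View pics/crop.png

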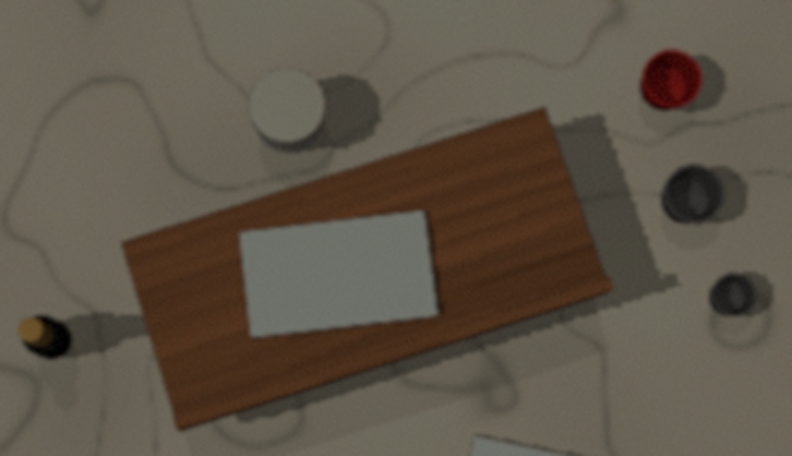

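Crop confirms it: the larger grey cup is at about (690,195) in the crop, with the red cup above and the small grey below. The small palette lies on the ledge, about 11° askew. Measured sizes (150x342, 78x137 mm, height 65 mm) match those given. Plan: turn the tool 90° so both half-open fingertips (hand 0) push the +y short edge along ledge -y.

```bash
cat > go.py <<'E'
from h import *; import sys
L=np.array([544.3,-44.6]); A=16.63
def world(x,y,z):
    a=np.radians(A); return np.array([L[0]+np.cos(a)*x-np.sin(a)*y,L[1]+np.sin(a)*x+np.cos(a)*y,z])
def show(x,y,z):
    s=sensors.state(); M=R.from_quat(s["ee_rot"]); d=world(x,y,z)-np.array(s["tool_pos"])*1000
    a=np.radians(A); ey=[-np.sin(a),np.cos(a),0]; ex=[np.cos(a),np.sin(a),0]
    G=R.from_matrix(np.array([ex,ey,[0,0,1]]).T@np.array([[0,1,0],[1,0,0],[0,0,-1.]]).T)
    G=R.from_matrix(np.column_stack([ey,ex,[0,0,-1]]))
    p=np.array(s["tool_pos"])*1000-world(0,0,0)
    print("turn",(M.inv()*G).as_rotvec(degrees=True).round(1),"shift",M.inv().apply(d).round(1),"ledge pos",np.round([np.dot(p,ex),np.dot(p,ey),p[2]],1),"w",round(s["width"],4),"F",np.round(s["ft_force"],1),"t",s["time"])
if __name__=="__main__": show(*map(float,sys.argv[1:]))
E
python3 -m jog '[0,0,-50,332,-161,0,0, 0,0,-50,332,-161,0,0, 0,0,-50,332,-161,0,0, 0,0,-50,332,-161,0,0, 0,0,-50,332,-161,0,0]'; python3 go.py 5 128 150
```

```text
time: 1.27
tool_pos: [0.41, -0.3869, 0.2149]
ee_rot: [0.835, 0.551, 0.0, 0.0]
ft_force: [0.7, -0.8, 0.0]
width: 0.051
grasp_force: 0.0
turn [  0.    0.  -39.8] shift [469.1 -89.4  64.7] ledge pos [-226.6 -289.6  214.9] w 0.051 F [ 0.7 -0.8  0. ] t 1.275
```

```bash
python3 -m jog '[0,0,-40,469,-89,0,0, 0,0,-40,469,-89,0,0, 0,0,-40,469,-89,0,0, 0,0,-40,469,-89,0,0, 0,0,-40,469,-89,0,0]'; python3 go.py 5 128 100
```

```text
time: 1.9
tool_pos: [0.4777, -0.0816, 0.2149]
ee_rot: [0.597, 0.802, 0.0, 0.0]
ft_force: [0.9, 0.2, -0.4]
width: 0.0474
grasp_force: 0.0
turn [0. 0. 0.] shift [144.4  79.3 114.9] ledge pos [-74.4 -16.4 214.9] w 0.0474 F [ 0.9  0.2 -0.4] t 1.9
```

```bash
python3 -m jog '[0,0,0,144,79,0,0, 0,0,0,144,79,0,0, 0,0,0,144,79,0,0, 0,0,0,144,79,110,0, 0,0,0,144,79,115,0]'; python3 go.py 5 128 63
python3 - <<'E'
from meas import *
p=cam("wrist"); save(p,"wrist1.png"); p=cam("top"); save(p,"top2.png")
E
```

```text
time: 2.52
tool_pos: [0.5122, 0.0778, 0.0984]
ee_rot: [0.597, 0.802, 0.0, 0.001]
ft_force: [0.8, -0.3, -0.7]
width: 0.0473
grasp_force: 0.0
turn [0.1 0.  0. ] shift [ 1.6  0.7 35.4] ledge pos [  4.2 126.5  98.4] w 0.0473 F [ 0.8 -0.3 -0.7] t 2.525
```

View pics/wrist1.png

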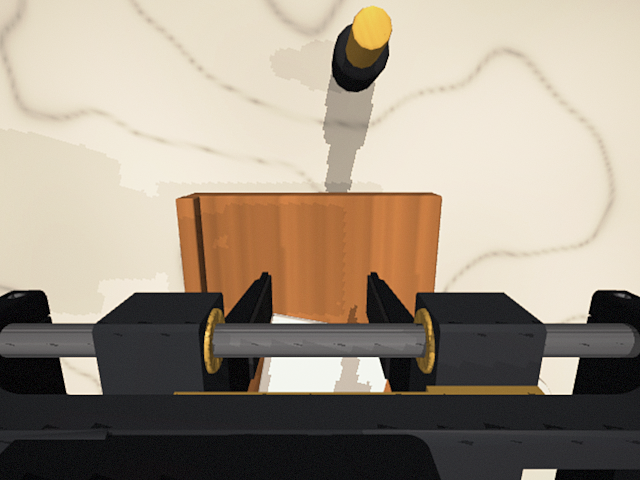

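The wrist view shows the two fingertips at (265,275) and (372,275), clear of the palette edge (row 318) and of the lip at left (190,250). The bottle (362,50) is well away. Lowering to about 3 mm above the ledge.

```bash
python3 -m jog '[0,0,0,2,1,25,0, 0,0,0,2,1,33,0, 0,0,0,2,1,35,0, 0,0,0,2,1,35,0]'; python3 go.py 5 104 62.5
```

```text
time: 3.12
tool_pos: [0.5131, 0.0792, 0.0657]
ee_rot: [0.598, 0.801, 0.0, 0.001]
ft_force: [0.1, -0.1, -0.0]
width: 0.0474
grasp_force: 0.0
turn [ 0.1  0.  -0.1] shift [-23.5  -0.5   3.2] ledge pos [  5.5 127.5  65.7] w 0.0474 F [ 0.1 -0.1 -0. ] t 3.125
```

```bash
python3 -m jog '[0,0,0,0,0,3,0, 0,0,0,0,0,3,0, 0,0,0,-10,0,3,0, 0,0,0,-18,0,3,0, 0,0,0,-24,0,3,0]'; python3 go.py 5 -50 62.5
```

```text
time: 3.75
tool_pos: [0.5195, 0.0556, 0.0616]
ee_rot: [0.598, 0.801, -0.0, -0.0]
ft_force: [-1.2, 1.8, 0.4]
width: 0.0476
grasp_force: 0.8
turn [-0.  -0.  -0.1] shift [-153.1    0.4   -0.9] ledge pos [  4.9 103.1  61.6] w 0.0476 F [-1.2  1.8  0.4] t 3.75
```

```bash
python3 -m jog '[0,0,0,-8,0,-1,0, 0,0,0,-16,0,-1,0, 0,0,0,-24,0,-1,0, 0,0,0,-32,0,-1,0, 0,0,0,-40,0,-1,0]'; python3 -m jog '[0,0,0,-8,0,0,0, 0,0,0,-16,0,0,0, 0,0,0,-24,0,0,0, 0,0,0,-32,0,0,0, 0,0,0,-40,0,0,0]'; python3 go.py 5 -50 62.5
python3 - <<'E'
from meas import *
p=cam("scene"); save(p,"scene2.png"); p=cam("top"); save(p,"top3.png")
E
```

```text
time: 4.38
tool_pos: [0.5309, 0.0174, 0.0626]
ee_rot: [0.598, 0.801, -0.0, -0.0]
ft_force: [-1.1, 1.0, 1.3]
width: 0.0475
grasp_force: 0.6
time: 5.0
tool_pos: [0.5424, -0.021, 0.0626]
ee_rot: [0.598, 0.801, -0.0, 0.0]
ft_force: [-0.7, 1.4, 0.2]
width: 0.0478
grasp_force: 0.6
turn [ 0.   0.  -0.1] shift [-73.2   0.2   0.1] ledge pos [ 4.9 23.2 62.6] w 0.0478 F [-0.7  1.4  0.2] t 5.0
```

View pics/scene2.png

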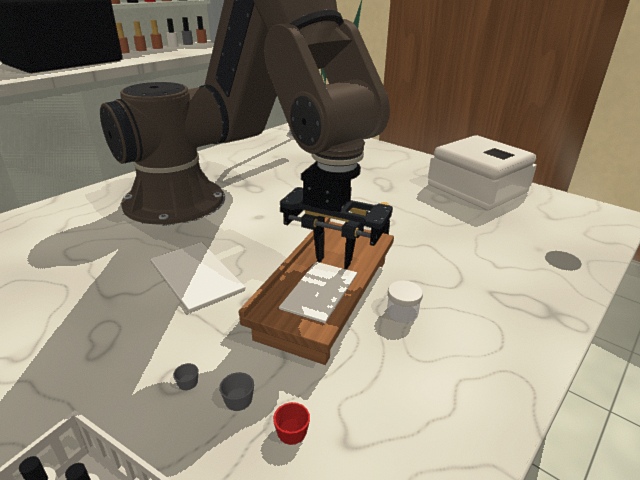

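The scene view shows both fingertips on the palette's short edge. The palette (320,292) is flat and about square with the ledge; jar and cups have not moved. I'll push on to just short of the goal, then measure.

```bash
python3 -m jog '[0,0,0,-8,0,0,0, 0,0,0,-16,0,0,0, 0,0,0,-24,0,0,0, 0,0,0,-32,0,0,0, 0,0,0,-38,0,0,0]'; python3 -m jog '[0,0,0,-8,0,0,0, 0,0,0,-15,0,0,0, 0,0,0,-20,0,0,0, 0,0,0,-22,0,0,0, 0,0,0,-22,0,0,0]'; python3 go.py 5 -50 62.5
python3 - <<'E'
from meas import *
l=(np.array([544.3,-44.6]),0,16.63)
for c in("top","scene"):
    p=cam(c); save(p,c+"4.png"); W=cloud(p)*1000; g=p["image"].astype(int)
    m=(abs(W[...,2]-66)<8)&(g.max(2)-g.min(2)<30)&(g.min(2)>50)
    P=W[m][:,:2]; Q=np.array([inledge(l,q) for q in P]); k=(abs(Q[:,0])<62)&(Q[:,1]>-225)&(Q[:,1]<-40)
    vu=np.argwhere(m)[k]; Q=np.array([inledge(l,ray(p,(u,v),.066)[:2]*1000) for v,u in vu])
    print(c,len(Q),"x",np.percentile(Q[:,0],[1,99]).round(1),"y",np.percentile(Q[:,1],[0.5,99.5]).round(1))
    for a,b in((-35,-15),(-10,10),(20,40)):
        s=(Q[:,0]>a)&(Q[:,0]<b); print("  front edge",a,b,Q[s,1].min().round(1) if s.any() else None)
E
```

```text
time: 5.72
tool_pos: [0.5532, -0.0575, 0.0626]
ee_rot: [0.598, 0.801, -0.0, 0.0]
ft_force: [-0.2, 1.6, -0.8]
width: 0.0473
grasp_force: 0.7
time: 6.35
tool_pos: [0.5594, -0.0781, 0.0626]
ee_rot: [0.598, 0.801, -0.0, 0.0]
ft_force: [-0.9, -0.4, -0.2]
width: 0.0475
grasp_force: 0.0
turn [ 0.   0.  -0.1] shift [-13.5   0.2   0.1] ledge pos [  4.8 -36.5  62.6] w 0.0475 F [-0.9 -0.4 -0.2] t 6.35
top 553 x [-26.7  50.4] y [-188.2 -152.3]
  front edge -35 -15 -188.1
  front edge -10 10 -188.0
  front edge 20 40 -188.2
scene 3164 x [-23.8  55.1] y [-195.7  -54.7]
  front edge -35 -15 -196.2
  front edge -10 10 -196.2
  front edge 20 40 -196.3
```

View pics/top4.png

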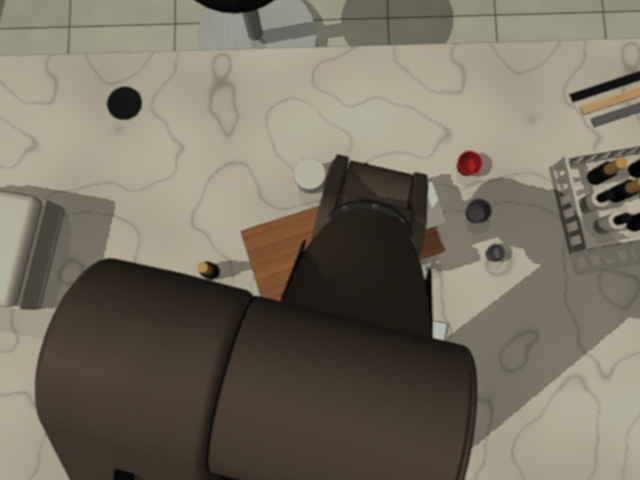

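The top view is mostly blocked by the arm; a strip of the palette sticks out at (433,195). The cup (478,210) and jar (310,176) have not moved. The two cameras disagree by about 8 mm on the front edge, so I'll back off for a clear view and measure before the last nudge.

```bash
python3 -m jog '[0,0,0,30,0,0,0, 0,0,0,40,0,-50,0, 0,0,0,90,0,-100,0, 0,0,0,145,0,-130,0, 0,0,0,200,0,-140,0]';  python3 -m jog '[0,0,0,60,0,0,0, 0,0,0,120,0,0,0, 0,0,0,160,0,0,0, 0,0,0,160,0,0,0]'; python3 go.py 5 -30 62.5
cat > prot.py <<'E'
from meas import *
p=cam("top"); save(p,"top5.png")
W=cloud(p); g=p["image"].astype(int); z=W[...,2]; sp=g.max(2)-g.min(2)
reg=(W[...,0]>.42)&(W[...,0]<.70)&(W[...,1]<.13)&(W[...,1]>-.27)&(z>.045)&(z<.085)
q=rect(p,reg&(sp<30)&(g.min(2)>60),.066); l=(np.array([544.3,-44.6]),0,16.63)
print("pal",q,"in ledge",inledge(l,q[0]).round(1),"yaw",q[2]-l[2])
wood=reg&(sp>=30); Q=np.array([inledge(l,ray(p,(u,v),.06)[:2]*1000) for v,u in np.argwhere(wood)])
for a,b in((-62,-45),(55,72)):
    s=(Q[:,0]>a)&(Q[:,0]<b); print("wood end",a,b,np.percentile(Q[s,1],[1]) if s.any() else None)
for t in("cup","bottle","jar"): print(t,[np.round(d["box"]) for d in spotter.look_for(p,t)[:3]])
cv2.imwrite("pics/crop5.png",cv2.resize(p["image"][130:320,190:520,::-1],None,fx=2.4,fy=2.4))
E
python3 prot.py
```

```text
time: 7.08
tool_pos: [0.5026, 0.1141, 0.2043]
ee_rot: [0.598, 0.801, 0.001, 0.001]
ft_force: [0.4, 0.3, 0.2]
width: 0.0478
grasp_force: 0.0
time: 7.58
tool_pos: [0.456, 0.2683, 0.2024]
ee_rot: [0.597, 0.803, 0.0, 0.0]
ft_force: [1.0, -0.8, -0.3]
width: 0.0477
grasp_force: 0.0
turn [ 0.  -0.   0.1] shift [-355.1   -0.8  139.9] ledge pos [  5.  325.1 202.4] w 0.0477 F [ 1.  -0.8 -0.3] t 7.575
pal (array([ 591.42004395, -153.81364441]), [80.67169189453125, 140.4350128173828], np.float32(16.297028)) in ledge [  13.9 -118.1] yaw -0.33297157
wood end -62 -45 [-162.87240898]
wood end 55 72 [-165.02992426]
cup [array([466., 200., 492., 222.]), array([488., 243., 505., 262.]), array([456., 153., 482., 175.])]
bottle [array([200., 259., 219., 279.])]
jar [array([292., 155., 325., 191.])]
```

View pics/crop5.png

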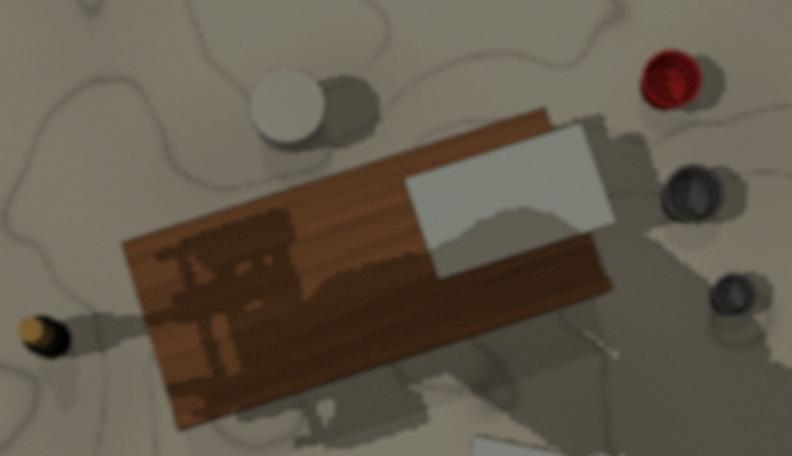

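The crop shows the palette square (0.3°) and flat, with about 19 mm sticking out past the right end. Palette is at ledge (14,-118), and the cup, bottle and jar have not moved. It needs about 11–12 mm more, so I'll return behind its edge for a small nudge.

```bash
python3 -m jog '[0,0,0,-62,7,0,0, 0,0,0,-124,7,0,0, 0,0,0,-186,7,0,0, 0,0,0,-248,7,0,0, 0,0,0,-305,7,0,0]'; python3 -m jog '[0,0,0,-35,0,0,0, 0,0,0,-35,0,50,0, 0,0,0,-35,0,100,0, 0,0,0,-35,0,130,0, 0,0,0,-35,0,130,0]'; python3 go.py 12 -48.5 62.6
```

```text
time: 8.4
tool_pos: [0.5508, -0.0277, 0.2025]
ee_rot: [0.599, 0.801, -0.0, 0.0]
ft_force: [0.7, 0.3, 0.2]
width: 0.0477
grasp_force: 0.0
time: 9.02
tool_pos: [0.5594, -0.0587, 0.0707]
ee_rot: [0.599, 0.801, -0.001, -0.002]
ft_force: [1.0, 0.4, 0.4]
width: 0.0478
grasp_force: 0.0
turn [-0.2 -0.1 -0.2] shift [-30.6   1.7   8.1] ledge pos [ 10.4 -17.9  70.7] w 0.0478 F [1.  0.4 0.4] t 9.025
```

```bash
python3 -m jog '[0,0,0,0,0,8,0, 0,0,0,0,0,10,0, 0,0,0,0,0,10,0]'; python3 go.py 12 -48.5 62.6
```

```text
time: 9.4
tool_pos: [0.5609, -0.0579, 0.0631]
ee_rot: [0.598, 0.801, 0.0, 0.001]
ft_force: [-0.0, 0.3, 0.1]
width: 0.0479
grasp_force: 0.0
turn [ 0.1  0.  -0.1] shift [-31.1  -0.    0.5] ledge pos [ 12.1 -17.4  63.1] w 0.0479 F [-0.   0.3  0.1] t 9.4
```

```bash
python3 -m jog '[0,0,0,-10,0,0,0, 0,0,0,-17,0,0,0, 0,0,0,-23,0,0,0, 0,0,0,-28,0,0,0, 0,0,0,-31,0,0,0]'; python3 -m jog '[0,0,0,0,0,0,0, 0,0,0,0,0,0,0]'; python3 go.py 12 -48.5 62.6
```

```text
time: 10.02
tool_pos: [0.5694, -0.0877, 0.0624]
ee_rot: [0.598, 0.801, -0.0, -0.0]
ft_force: [-0.4, 1.8, 2.4]
width: 0.0475
grasp_force: 1.2
time: 10.28
tool_pos: [0.5694, -0.0875, 0.0623]
ee_rot: [0.598, 0.802, -0.0, 0.0]
ft_force: [-0.0, 0.2, -0.1]
width: 0.0479
grasp_force: 0.0
turn [ 0.   0.  -0.1] shift [-0.2  0.2 -0.3] ledge pos [ 11.8 -48.3  62.3] w 0.0479 F [-0.   0.2 -0.1] t 10.275
```

Clear away the same way and check.

```bash
python3 -m jog '[0,0,0,30,0,0,0, 0,0,0,40,0,-50,0, 0,0,0,90,0,-100,0, 0,0,0,145,0,-130,0, 0,0,0,200,0,-140,0]';  python3 -m jog '[0,0,0,60,0,0,0, 0,0,0,120,0,0,0, 0,0,0,170,0,0,0, 0,0,0,170,0,0,0]'; python3 prot.py
```

```text
time: 10.9
tool_pos: [0.5127, 0.1045, 0.204]
ee_rot: [0.598, 0.801, 0.001, 0.001]
ft_force: [1.9, 0.4, -0.8]
width: 0.0478
grasp_force: 0.0
time: 11.4
tool_pos: [0.4631, 0.2688, 0.2021]
ee_rot: [0.596, 0.803, 0.0, 0.0]
ft_force: [-0.3, -0.1, -0.6]
width: 0.0476
grasp_force: 0.0
pal (array([ 594.59490967, -165.36276245]), [80.69390106201172, 140.45082092285156], np.float32(16.51592)) in ledge [  13.6 -130.1] yaw -0.11407852
wood end -62 -45 [-162.98311523]
wood end 55 72 [-165.26973019]
cup [array([458., 151., 484., 179.]), array([488., 244., 500., 263.])]
bottle [array([198., 263., 221., 278.]), array([466., 197., 491., 220.])]
jar [array([292., 157., 324., 192.])]
```

View pics/crop5.png

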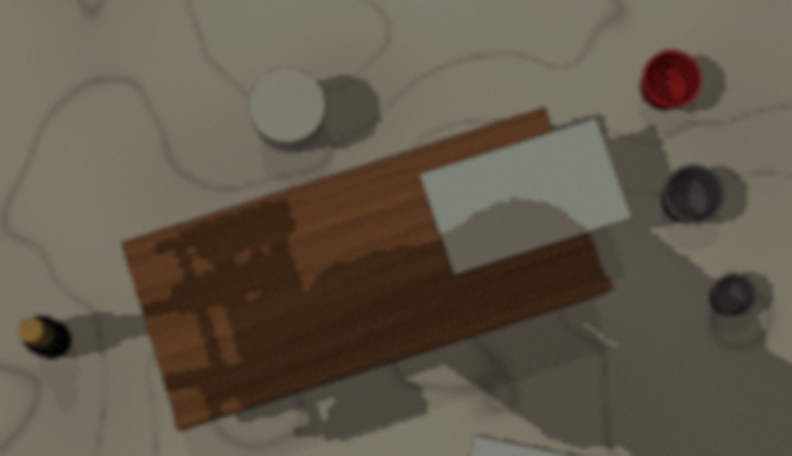

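The final crop shows the palette flat, square (0.1°) and about 30 mm past the cup end, at ledge (13.6,-130). The cup (690,195 in the crop), bottle and jar are where they were, and the arm is clear.

```bash
python3 -c "
from workcell import manip; print(manip.finish_job())"
```

```text
the job is handed in; nothing more can be done
None
```

I pushed the palette along the ledge until it stuck out about 30 mm past the cup end, lying flat and within about 0.1° of the ledge; cup, bottle and jar show no movement in the last picture, the arm is clear, and the job is handed in (no verdict was returned).

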